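Turn the bathroom carousel until the pill jar is at the front

ROBOT

A 6-joint arm with a two-finger parallel gripper is mounted at the origin on the work surface. World frame = base frame: x ahead of the robot, y to its left, z up, the work surface at z = 0. Lengths are in m, angles in rad, forces in N, time in s.
With the tool pointing down it reaches from about 0.375 to 0.975 m from the base axis. Payload 3.8 kg.
Tool frame: the origin (TCP) lies at the very end of the fingers, on their centre line; the grasp point (between the pads) lies bot.grasp_offset behind it (bot.grasp_offset is the distance from the TCP to the grasp point, in m); y points along the fingers, x is the direction in which the jaws open and shut, and the axes are right-handed (so a half turn about y gives the same grasp; the last joint's range is limited). The gripper opens to 85 mm and grips with 20 to 120 N. Pads are 22 mm wide; open, the fingers measure 114 mm over their backs; the gripper's body (76 mm by 85 mm) begins 54 mm behind the grasp point. The pads swing forward as they close: fully open they stand 13 mm farther back than shut.
Start: joints at [-1.382, 0.264, 1.604, -0, 1.274, -0.037], TCP at [0.151, -0.658, 0.231] pointing down, gripper open.
Joint ranges: [-2.63, 2.63], [-0.94, 2.18], [0.31, 2.57], [-1.31, 4.45], [0, 2.66], [-2.55, 2.55]. Speed limits (rad/s): [2.57, 2.57, 3.14, 3.14, 3.14, 3.14].

INTERFACE

Orientations are given as a rotation vector (axis times angle).
In Python, from workcell import sensors, read_camera, job, bot gives the robot as it stands.
- The arm moves only by the tool arm_command, never from a script. Its argument "deltas" is a list of rows, each a list of 4 numbers: the shift along the tool's x, y, z in m, then the turn about the tool's y in rad. A call has 1 to 20 rows; each row shifts and turns the commanded pose from where the row before left it, along the tool's axes as they then stand; what a row does not reach is not made up. A row lasts 1/8 s, in which the tool goes at most 62.5 mm and 10.7 degrees, less where a joint would pass 70% of its speed; a pose out of reach is approached as far as the arm can. A call is refused whole if a number of a shift passes 0.0625 or a number of a turn 0.188, either way. A call with a gripper value outside its range is refused whole. "fingers" is the finger opening in m, from 0 to 0.0854, set as the call begins (left out, the last holds). The fingers move at their own pace and stop on an object; "newtons" is the grip in N (left out, the last holds). Time passes only in rows, so rows that do not move let the fingers close. It gives the time, the measured TCP pose, the force and the opening at its end, in the units of the state.
- sensors.read_state(): the state, without advancing time (a new reading comes with each control period).
- read_camera(name): name is "scene" or "top" or "wrist"; returns a dict with "color" (384x512x3 uint8, red, green, blue), "vfov" (degrees; the focal length in pixels is half the picture's height over the tangent of half this angle, whatever the lens; pixels are square), "cx", "cy" (the principal point, pixels), "R" (3x3) and "t" (3): a world point X has camera coordinates R X + t; the wrist camera has in their place "T_tool_cam" (4x4, takes a point from camera to tool coordinates, whose origin is the TCP and whose axes are the tool frame's). Camera axes: x right, y down, z forward; pixel columns grow to the right and rows downward; lengths in m; the calibration is good to about 2 mm. A picture is of the moment at which its call begins: read the wrist's pose just before it. There is no depth.
- job.finish_job(): hands the job in, once; it reports no verdict.
The state is a dict: "time": time; "q": joint angles; "joint_vel": joint speeds; "joint_torque": joint torques, N m; "tool_pos": TCP position; "tcp_rot": TCP orientation; "wrist_force": force on the tool from outside, world axes, zero at the start; "torque": the same for the moment, N m; "width": opening from 0.0 (shut) to 1.0 (fully open).
Only numpy, scipy, OpenCV 4.12 (cv2) and the standard library are available. Lean on these libraries where they do the work, as an engineer would, in place of code of your own. Each camera call takes 0.05 s, during which the arm holds its last target.

TASK

Spin the wooden carousel on the ledge by pushing its notched rim with the fingertips until the lidded ceramic pill jar stands at the front, squarely in line with the flat steel tongue that sticks out of the carousel's foot. Do not touch or lift the jar, the cup or the pot standing on it, keep them upright, and leave the comb and the nail file case where they lie. When the carousel is still, take the hand away.

Things in the scene. Friction and masses are not known exactly. Their poses are not given: they have to be found in the camera images.
- foot: Fixed foot of the carousel: a grey disc 170 mm across, 11 mm high, with a flat dark steel tongue 24 mm wide, 5 mm high, that runs out along its own -x to 205 mm from the centre; the tongue shows beyond the rim and marks the front (towards the robot, give or take 0.5 rad). Origin on the turning axis at ledge height (z = 0); z up.
- carousel: Turning tray of light wood, 278 mm across, on the foot. Origin on the turning axis, 12 mm above the ledge; z up; x and y turn with it. Flat floor of 110 mm radius, 26 mm above the ledge, with a raised rim cut by five notches round it. Turns both ways without end; takes about 1 N at the rim and stops within a few degrees when let go.
- notch (a point): Middle of one of the five alike finger notches in the rim: on the carousel's own +x, 125 mm from the axis; the others lie at 72, 144, 216 and 288 degrees. The rim spans 105 to 139 mm radius, 16 to 56 mm above the ledge. A notch is open outward and above, 44 mm wide inside and 65 mm outside; push on its upright ends. The rim pieces between are about 105 mm long.
- pill_jar: The item to bring to the front: closed white ceramic pill jar, squat, with an overhanging lid and a small round knob; 60 mm across the lid, 63 mm high, about 160 g, loose on the carousel's floor with its centre 58 mm from the turning axis. Origin: centre of its underside.
- brush_cup: Toothbrush cup of frosted glass, open and empty, 64 mm across the rim, 70 mm high, loose on the carousel's floor, centre 58 mm from the axis. Not to be touched. Origin: centre of its underside.
- open_pot: Open white ceramic pot without a lid, 58 mm across, 50 mm high, loose on the carousel's floor, centre 58 mm from the axis. Not to be touched. The jar, cup and pot stand 120 degrees apart, in any order. Origin: centre of its underside.
- file_case: Aluminium nail file case 140 x 30 x 14 mm lying loose on the ledge beside the carousel; long side along its x. Leave alone. Origin: centre of its underside.
- comb: Grey plastic comb 170 x 36 x 5 mm lying loose on the ledge on the carousel's other side; long side along its x. Leave alone. Origin: middle of its underside.
Not all that is in view belongs to the job. Leave any blue or purple look-alike of the pill_jar alone.

How it is judged:
By the outcome, as a careful person would: the job done as asked, in the order asked, and still so for the second after the job is handed in, with the robot touching nothing.
It also fails if it takes over 62 s, if anything falls off the work surface, if the arm or the gripper's body presses on something with over 40 N, if the wrist force passes 120 N, or if a joint passes its speed limit or range.

## Working session

There is one attempt and no reset: what is moved stays moved. The work goes in short steps, Python scripts to look and compute and a tool call to move; the robot and the scene stay as the last step left them, time stands still between calls to the robot, and variables do not carry over. Pictures are saved under pics/ and viewed, and the job is handed in when it is done.

Besides the shell and the picture viewer there is one more tool, called after ">>>" as a command line: name --pt "numbers of a row" for each row, then --argument value for the rest. arm_command: Moves the arm, as the interface text tells. Its arguments: {"type":"object","properties":{"deltas":{"type":"array"},"fingers":{"type":"number"},"newtons":{"type":"number"}},"required":["deltas"]}

```bash
mkdir -p pics; ls
cat > h.py <<'E'
import numpy as np, cv2
from workcell import sensors, read_camera, job, bot
def snap(n,f):
    c=read_camera(n); cv2.imwrite('pics/'+f,c['color'][:,:,::-1]); return c
def K(c):
    f=192/np.tan(np.radians(c['vfov'])/2); return f
def proj(c,X):
    p=np.array(c['R'])@np.array(X)+np.array(c['t']); f=K(c); return np.array([c['cx']+f*p[0]/p[2],c['cy']+f*p[1]/p[2]])
def atz(c,u,v,z):
    f=K(c); R=np.array(c['R']);t=np.array(c['t']); d=R.T@np.array([(u-c['cx'])/f,(v-c['cy'])/f,1]); o=-R.T@t
    return o+d*(z-o[2])/d[2]
E
python3 - <<'E'
from h import *
s=sensors.read_state();print({k:np.round(v,3).tolist() for k,v in s.items()},bot.grasp_offset)
for n in('scene','top','wrist'):
    c=snap(n,n+'0.png');print(n,{k:np.round(v,3).tolist() for k,v in c.items() if k!='color'})
    if n!='wrist': print(-np.array(c['R']).T@c['t'])
a=[cv2.imread(f'pics/{n}0.png') for n in('scene','top')]
for n,i in zip(('scene','top'),a): cv2.imwrite(f'pics/{n}0b.png',cv2.resize(i,(800,600)))
E
```

```text
pics
{'time': 0.0, 'q': [-1.382, 0.265, 1.605, -0.0, 1.274, -0.037], 'joint_vel': [-0.001, 0.001, -0.0, -0.001, 0.0, 0.001], 'joint_torque': [0.0, -51.512, -36.731, -0.0, 0.013, -0.0], 'tool_pos': [0.151, -0.657, 0.23], 'tcp_rot': [-1.306, 1.042, -1.04], 'wrist_force': [-0.667, -0.509, 0.038], 'torque': [0.006, -0.013, -0.021], 'width': 1.0} 0.0187
scene {'vfov': 51.411, 'cx': 255.802, 'cy': 189.283, 'R': [[-0.477, 0.879, 0.009], [0.498, 0.278, -0.821], [-0.724, -0.388, -0.57]], 't': [0.237, -0.253, 1.484]}
[1.3134666  0.43717659 0.6362719 ]
top {'vfov': 44.6, 'cx': 259.565, 'cy': 188.92, 'R': [[0.017, -1.0, -0.005], [-0.983, -0.016, -0.184], [0.184, 0.008, -0.983]], 't': [0.044, 0.56, 1.124]}
[0.34301971 0.04405861 1.20793711]
wrist {'vfov': 60.597, 'cx': 256.044, 'cy': 192.079, 'T_tool_cam': [[1.0, -0.001, -0.0, 0.001], [0.0, -0.315, 0.949, -0.142], [-0.001, -0.949, -0.315, 0.08], [0.0, 0.0, 0.0, 1.0]]}
```

View pics/scene0b.png

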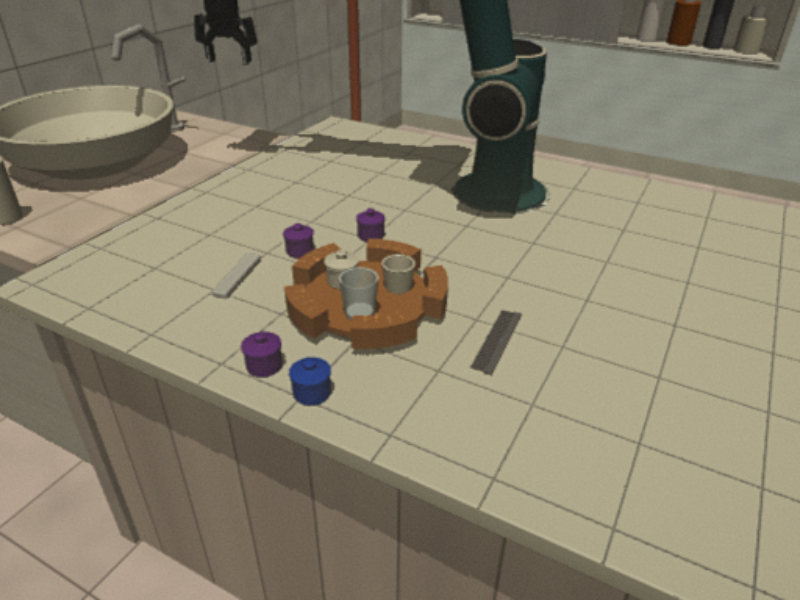

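View pics/top0b.png

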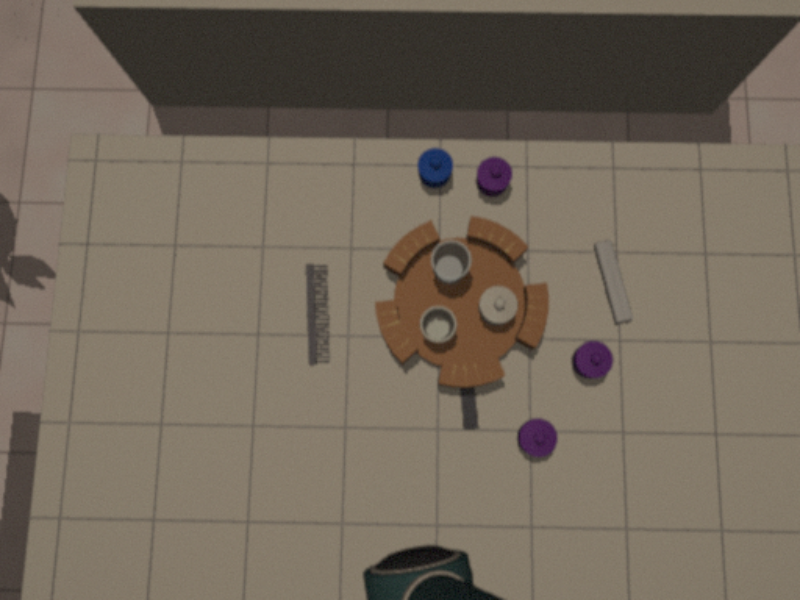

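View pics/wrist0.png

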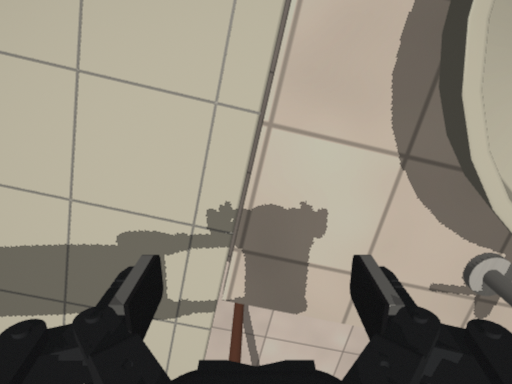

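Run:
```python
import cv2
a=cv2.imread('pics/top0.png')[130:285,230:410]; b=cv2.imread('pics/scene0.png')[130:230,170:300]
cv2.imwrite('pics/topc.png',cv2.resize(a,None,fx=3.8,fy=3.8,interpolation=cv2.INTER_CUBIC))
cv2.imwrite('pics/scec.png',cv2.resize(b,None,fx=6,fy=6,interpolation=cv2.INTER_CUBIC))
```

```text
(no output)
```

View pics/topc.png

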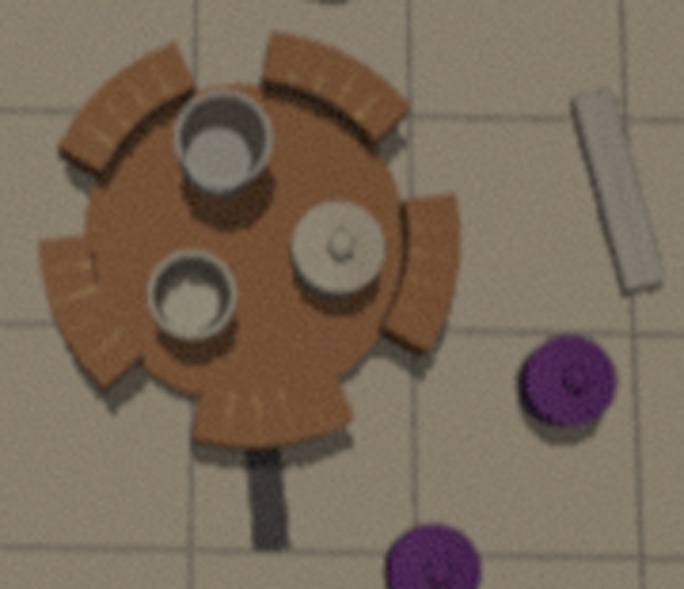

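View pics/scec.png

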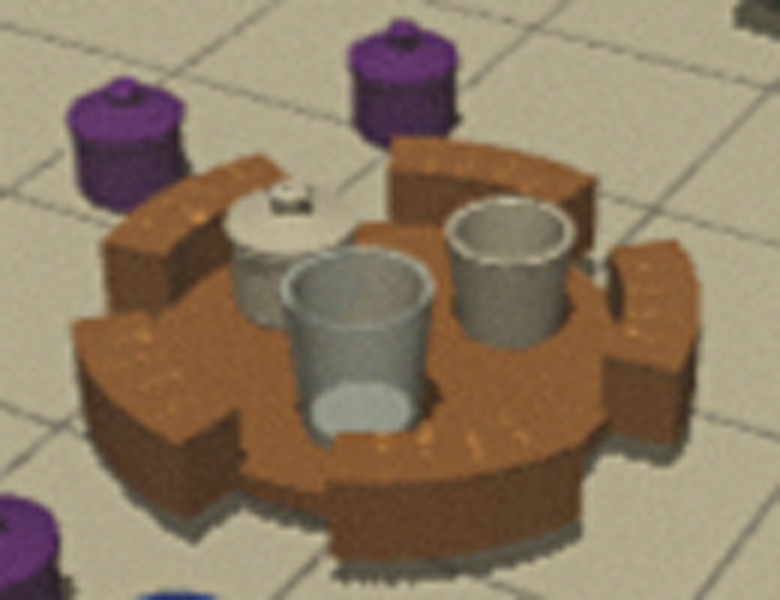

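```bash
cat > m0.py <<'E'
from h import *
from scipy.optimize import least_squares
c=read_camera('top')
F=lambda p:(p[0]/3.8+230-.37,p[1]/3.8+130-.37)
P=[(177,42),(60,150),(272,34),(408,107),(458,195),(425,352),(350,418),(194,440),(107,388),(40,240)]
W=np.array([atz(c,*F(p),.056)[:2] for p in P])
r=least_squares(lambda q:np.hypot(*(W-q[:2]).T)-q[2],[.6,0,.139]);C=r.x[:2]
print('C,r',r.x,np.round(r.fun,4))
a=np.unwrap(np.arctan2(*(W-C).T[::-1])); print(np.degrees(a))
A=np.degrees(a)
def ang(n,p,z):
    w=atz(c,*F(p),z)[:2]-C; print(n,w+C,np.hypot(*w),np.degrees(np.arctan2(w[1],w[0])))
ang('jar knob',(341,243),.088);ang('lid',(338,247),.079);ang('cup',(223,141),.096);ang('pot',(191,295),.076)
ang('t end',(271,549),.005);ang('t rim',(263,460),.005)
for n,p in(('p1',(568,378)),('p2',(433,568))): ang(n,p,.05)
for n,p in(('f1',(592,95)),('f2',(642,288))): ang(n,p,.014)
for x in (308,327):
  for y in (265,363): print('comb',atz(c,x/1.5625,y/1.5625,0.005))
E
python3 m0.py
```

```text
C,r [ 0.55429115 -0.03594255  0.13810479] [ 0.001  -0.0008 -0.0005 -0.0011  0.0023 -0.0008 -0.0018  0.002  -0.
 -0.0002]
[  20.64205972   66.57095155   -6.1427389   -50.24161689  -78.37786199
 -123.71186574 -151.43839372 -194.60246219 -221.75590081 -267.36579199]
jar knob [ 0.54341537 -0.09217906] 0.05727851160519444 -100.9455102734196
lid [ 0.5423791  -0.09132711] 0.05665109341594192 -102.13819985626007
cup [ 0.60721701 -0.01600709] 0.05655589319341863 20.639769942756097
pot [0.51007336 0.00288398] 0.05884481850155966 138.71444815398175
t end [ 0.35082261 -0.05442058] 0.2043058619334885 -174.81090841850192
t rim [ 0.40950348 -0.04901069] 0.14537622532043226 -174.8426144540397
p1 [ 0.46333936 -0.24387195] 0.22695123835279962 -113.6253717454102
p2 [ 0.34034749 -0.15414352] 0.24442454289264648 -151.07994445808285
f1 [ 0.66338418 -0.27525451] 0.2630047605127835 -65.4935985730604
f2 [ 0.52898357 -0.3047028 ] 0.26994915327548696 -95.37934537784018
comb [0.61728034 0.21935746 0.005     ]
comb [0.45201173 0.21248359 0.005     ]
comb [0.61778923 0.18728458 0.005     ]
comb [0.45252939 0.18120283 0.005     ]
```

Run:
```python
from h import *
from scipy.spatial.transform import Rotation as Ro
s=sensors.read_state();print(np.round(Ro.from_rotvec(s['tcp_rot']).as_matrix(),3), s['time'])
C=np.array([.5543,-.036])
for a in (151.8,140,100,78):
    p=C+.125*np.array([np.cos(np.radians(a)),np.sin(np.radians(a))]);print(a,p,np.degrees(np.arctan2(p[1],p[0])),np.hypot(*p))
```

```text
[[ 0.224 -0.     0.975]
 [-0.975  0.001  0.224]
 [-0.001 -1.     0.   ]] 0.2
151.8 [0.44413707 0.02306885] 2.973318104856317 0.4447357723933079
140 [0.45854444 0.04434845] 5.524220323865546 0.46068404878789626
100 [0.53259398 0.08710097] 9.287988899749326 0.5396692727983458
78 [0.58028896 0.08626845] 8.455924157901665 0.5866664505052823
```

>>> arm_command --pt "-0.022 0 0.041 0" --pt "-0.022 0 0.041 0" --pt "-0.022 0 0.041 0" --pt "-0.022 0 0.041 0" --pt "-0.022 0 0.041 0" --pt "-0.022 0 0.041 0" --pt "-0.022 0 0.041 0" --pt "-0.022 0 0.041 0" --pt "-0.022 0 0.041 0" --pt "-0.022 0 0.041 0" --pt "-0.038 0 0.003 0" --pt "-0.038 0 0.003 0" --pt "-0.038 0 0.003 0" --pt "-0.038 0 0.003 0" --pt "-0.038 0 0.003 0" --pt "-0.038 0 0.003 0" --pt "-0.038 0 0.003 0" --pt "-0.038 0 0.003 0" --pt "-0.038 0 0.003 0" --pt "-0.038 0 0.003 0" --fingers 0.0 --newtons 40

```text
time: 2.7
tool_pos: [0.4452, 0.0266, 0.2312]
tcp_rot: [-1.307, 1.041, -1.041]
wrist_force: [0.3, -0.8, -0.2]
width: -0.004
```

>>> arm_command --pt "0 0 0 -0.187" --pt "0 0 0 -0.187" --pt "0 0 0 -0.187" --pt "0 0 0 -0.187" --pt "0 0 0 -0.187" --pt "0 0 0 -0.187" --pt "0 0 0 -0.187" --pt "0 0 0 -0.187" --pt "0 0 0 -0.187" --pt "0 0 0 -0.187" --pt "0 0 0 -0.187" --pt "0 0 0 -0.187" --pt "0 0 0 -0.187" --pt "0 0 0 0" --pt "0 0 0 0"

```text
time: 4.58
tool_pos: [0.4455, 0.0254, 0.2312]
tcp_rot: [-1.401, -0.843, 0.843]
wrist_force: [0.3, -0.6, 0.3]
width: -0.007
```

```bash
cat > st.py <<'E'
from h import *
from scipy.spatial.transform import Rotation as Ro
import sys
s=sensors.read_state();M=Ro.from_rotvec(s['tcp_rot']).as_matrix();print('t',s['time'],'p',np.round(s['tool_pos'],4),'yaw',np.degrees(np.arctan2(M[1,0],M[0,0])),'F',s['wrist_force'],s['width'],np.round(s['q'],2))
n,f=sys.argv[1:3]
c=snap(n,f)
if n=='top':
  cv2.imwrite('pics/'+f,cv2.resize(c['color'][130:285,230:410,::-1],None,fx=3.8,fy=3.8,interpolation=cv2.INTER_CUBIC))
E
python3 st.py wrist w1.png; python3 st.py top t1.png
```

```text
t 4.575 p [0.4455 0.0254 0.2312] yaw 62.04818221092424 F [ 0.3219277  -0.61141699  0.3221721 ] -0.00684298668139827 [ 0.   -0.18  2.07  0.    1.26 -1.08]
t 4.625 p [0.4456 0.0254 0.2312] yaw 62.08214116254095 F [-0.06137632  0.50522408  0.02087281] -0.0005413193461453238 [ 0.   -0.18  2.07  0.    1.26 -1.08]
```

View pics/w1.png

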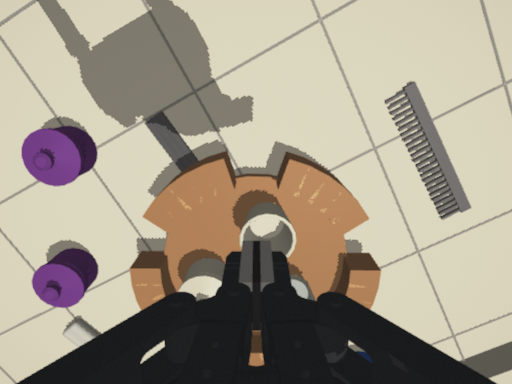

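View pics/t1.png

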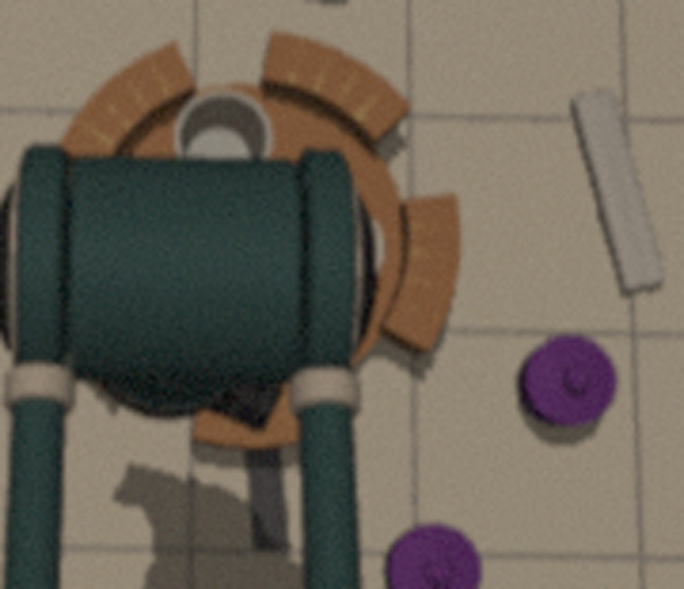

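```bash
cat >> h.py <<'E'
from scipy.spatial.transform import Rotation as Ro
def wcam(c,s):
    T=np.eye(4);T[:3,:3]=Ro.from_rotvec(s['tcp_rot']).as_matrix();T[:3,3]=s['tool_pos'];W=np.linalg.inv(T@np.array(c['T_tool_cam']))
    c=dict(c);c['R']=W[:3,:3];c['t']=W[:3,3];return c
E
python3 - <<'E'
from h import *
s=sensors.read_state();c=wcam(read_camera('wrist'),s)
C=np.array([.5543,-.036])
for n,p,z in [('oL',(226,153),.056),('oR',(286,153),.056),('L2',(144,216),.056),('R2',(369,218),.056),('pot',(268,236),.076),('tongue',(158,118),.005),('tongue2',(187,160),.005)]:
    w=atz(c,*p,z)[:2]; d=w-C; print(n,w,np.hypot(*d),np.degrees(np.arctan2(d[1],d[0])))
for X in ([.4443,.0231,.056],):print(proj(c,X))
E
```

```text
oL [0.417521   0.00603377] 0.14309204664029634 162.9172015462587
oR [0.44506523 0.05798757] 0.14410378039814611 139.29070290978734
L2 [ 0.43542281 -0.10251321] 0.13621965461951102 -150.77246510311835
R2 [0.54756224 0.10416899] 0.1403308348598262 92.752023089594
pot [0.50753698 0.00515422] 0.06229325778083824 138.65031456902256
tongue [ 0.35555077 -0.04984134] 0.19923061796970437 -176.0162260972502
tongue2 [ 0.41068633 -0.04649862] 0.1439968977423855 -175.81893192291307
[254.21166517 168.53178757]
```

>>> arm_command --pt "0 0.03 0 0" --pt "0 0.03 0 0" --pt "0 0.03 0 0" --pt "0 0.03 0 0" --pt "0 0.024 0 0" --pt "0 0.02 0 0" --pt "0 0.01 0 0" --pt "0 0.01 0 0" --pt "0 0.01 0 0" --pt "0 0 0 0" --pt "0 0 0 0"

```text
time: 6.1
tool_pos: [0.446, 0.0254, 0.0376]
tcp_rot: [-1.401, -0.846, 0.845]
wrist_force: [0.2, 0.9, 0.1]
width: 0.003
```

```bash
python3 st.py wrist w2.png; python3 st.py scene s2.png
```

```text
t 6.1 p [0.446  0.0254 0.0376] yaw 62.22078167127252 F [0.19349537 0.91381167 0.06137163] 0.003227831562250916 [ 0.    0.05  2.25  0.    0.84 -1.08]
t 6.15 p [0.4461 0.0254 0.0378] yaw 62.22059709941408 F [ 0.1158729  -0.72837666  0.31345658] -0.0010421029777413153 [ 0.    0.05  2.25  0.    0.84 -1.08]
```

View pics/w2.png

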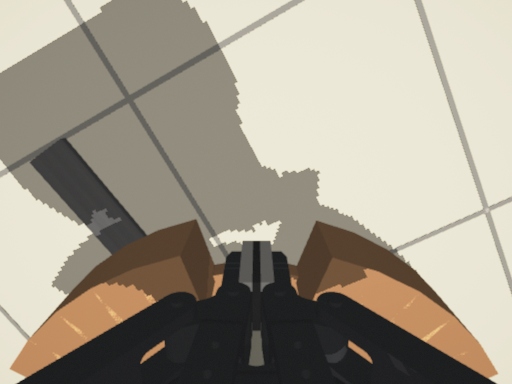

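View pics/s2.png

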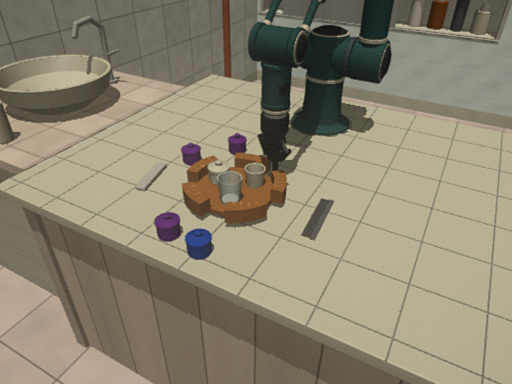

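>>> arm_command --pt "0 0 0 0.043" --pt "0.00375 0 0 0.03" --pt "0.00375 0 0 0.03" --pt "0.00375 0 0 0.03" --pt "0.00375 0 0 0.03" --pt "0.00375 0 0 0.03" --pt "0.00375 0 0 0.03" --pt "0.00375 0 0 0.03" --pt "0.00375 0 0 0.03" --pt "0.00375 0 0 0.03" --pt "0.00375 0 0 0.03" --pt "0.00375 0 0 0.03" --pt "0.00375 0 0 0.03" --pt "0.00375 0 0 0.03" --pt "0.00375 0 0 0.03" --pt "0.00375 0 0 0.03" --pt "0.00375 0 0 0.03" --pt "0.00375 0 0 0.03" --pt "0.00375 0 0 0.03" --pt "0.00375 0 0 0.03"

```text
time: 8.7
tool_pos: [0.4962, 0.0746, 0.0373]
tcp_rot: [-1.539, -0.369, 0.369]
wrist_force: [-1.3, 0.9, -1.2]
width: -0.001
```

```bash
python3 st.py wrist w3.png; python3 st.py scene s3.png; python3 st.py top t3.png
python3 -c "
import cv2
cv2.imwrite('pics/s3c.png',cv2.resize(cv2.imread('pics/s3.png')[100:240,150:330],None,fx=4,fy=4,interpolation=2))"
```

```text
t 8.7 p [0.4962 0.0746 0.0373] yaw 26.983284870091627 F [-1.34209194  0.93366881 -1.17033507] -0.0008498385496643104 [ 0.1   0.15  2.14  0.    0.85 -0.37]
t 8.75 p [0.4969 0.0748 0.0375] yaw 26.94194444546352 F [ 0.18692923 -0.71674226  0.79045264] 0.0014748085111946458 [ 0.1   0.15  2.14  0.    0.85 -0.37]
t 8.8 p [0.4969 0.0746 0.0375] yaw 27.061512233219005 F [-0.2566869  -0.01203797  0.32813458] 0.0020109635646609987 [ 0.1   0.15  2.14 -0.    0.85 -0.37]
```

View pics/w3.png

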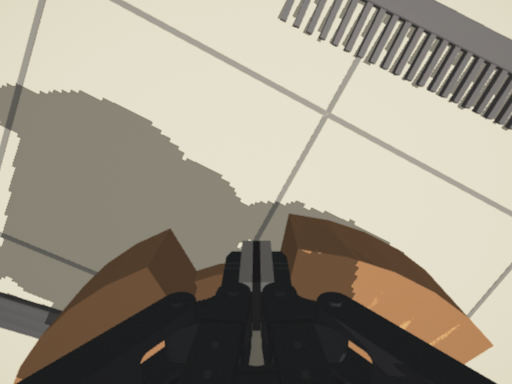

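View pics/s3c.png

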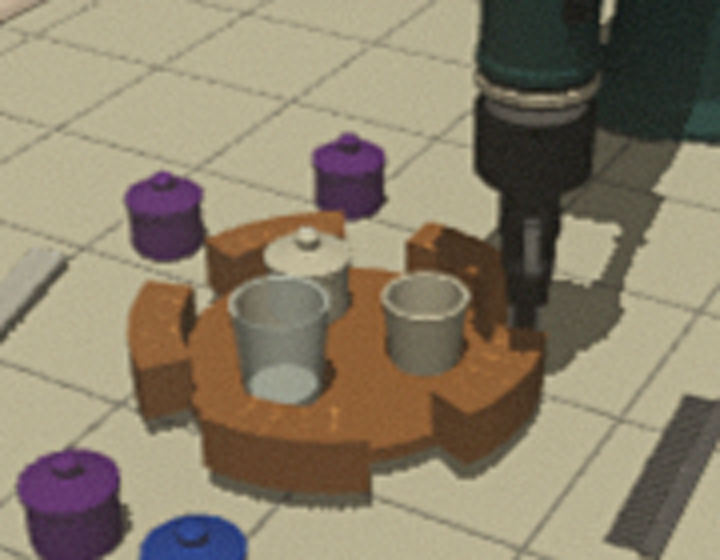

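View pics/t3.png

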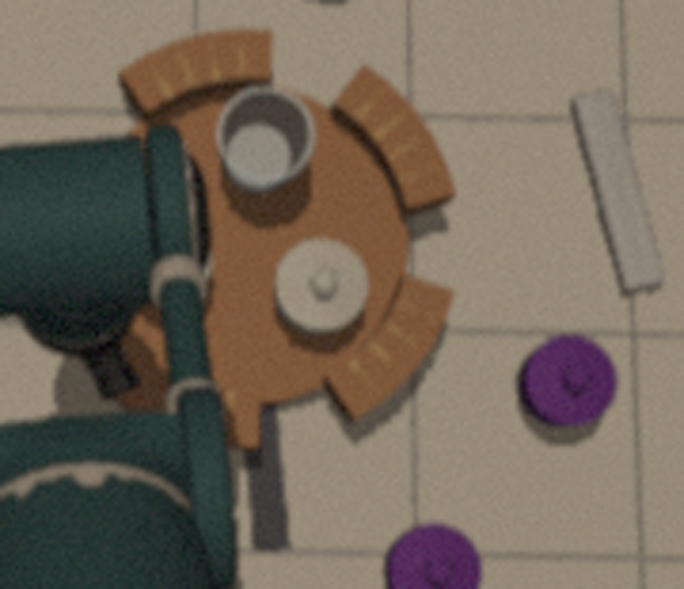

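```bash
cat > ja.py <<'E'
from h import *
import sys
v=list(map(float,sys.argv[1:]))
c=read_camera('top');C=np.array([.5543,-.036])
for i in range(0,len(v),3):
    w=atz(c,v[i]/3.8+229.63,v[i+1]/3.8+129.63,v[i+2])[:2]-C
    print(np.hypot(*w),np.degrees(np.arctan2(w[1],w[0])))
E
python3 ja.py 321 286 .079 324 282 .088 453 195 .056 453 291 .056 365 65 .056 352 420 .056; python3 -c "
from h import *
s=sensors.read_state();p=s['tool_pos']-np.array([.5543,-.036,0]);print(np.hypot(*p[:2]),np.degrees(np.arctan2(p[1],p[0])))"
```

```text
0.05801479373948578 -130.25013062439615
0.05795539407312096 -128.73746691166951
0.13711085035795514 -78.12061590737642
0.1377639860289365 -105.08236817056394
0.13932210142642332 -33.50891931811955
0.13805346239362162 -151.24571164577654
0.12460095414169214 117.54103734880927
```

>>> arm_command --pt "0.00375 0 0 0.03" --pt "0.00375 0 0 0.03" --pt "0.00375 0 0 0.03" --pt "0.00375 0 0 0.03" --pt "0.00375 0 0 0.03" --pt "0.00375 0 0 0.03" --pt "0.00375 0 0 0.03" --pt "0.00375 0 0 0.03" --pt "0.00375 0 0 0.03" --pt "0.00375 0 0 0.03" --pt "0.00375 0 0 0.03" --pt "0.00375 0 0 0.03" --pt "0.00375 0 0 0.03" --pt "0.00375 0 0 0.03" --pt "0.00375 0 0 0.03" --pt "0.00375 0 0 0.03" --pt "0.00375 0 0 0.03" --pt "0.00375 0 0 0.03" --pt "0.00375 0 0 0.03" --pt "0.00375 0 0 0.03"

```text
time: 11.4
tool_pos: [0.5688, 0.0883, 0.0373]
tcp_rot: [-1.568, 0.101, -0.101]
wrist_force: [-0.4, 0.9, -0.1]
width: -0.002
```

>>> arm_command --pt "0.00375 0 0 0.03" --pt "0.0025 0 0 0.02" --pt "0.0025 0 0 0.02" --pt "0.00125 0 0 0.01" --pt "0.00125 0 0 0.01" --pt "0 0 0 0" --pt "0 0 0 0"

```text
time: 12.28
tool_pos: [0.5797, 0.0863, 0.0373]
tcp_rot: [-1.564, 0.17, -0.17]
wrist_force: [-0.2, 0.2, 0.8]
width: -0.002
```

```bash
python3 st.py wrist w4.png; python3 st.py top t4.png
```

```text
t 12.275 p [0.5797 0.0863 0.0373] yaw -12.423686421079251 F [-0.17082627  0.24377367  0.84350712] -0.0018925297098731882 [ 0.11  0.29  1.96 -0.    0.89  0.32]
t 12.325 p [0.5797 0.0864 0.0373] yaw -12.425342833515726 F [-0.18145175 -0.00136148  0.50768958] -0.0016742576681882703 [ 0.11  0.29  1.96 -0.    0.89  0.32]
```

View pics/w4.png

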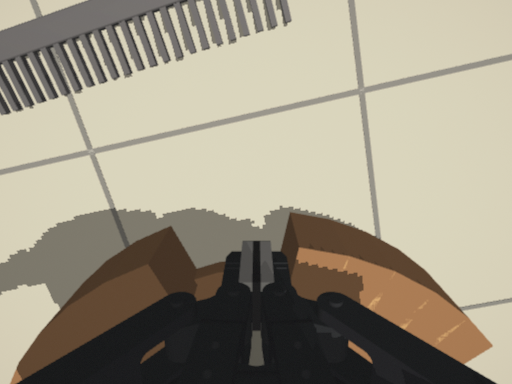

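View pics/t4.png

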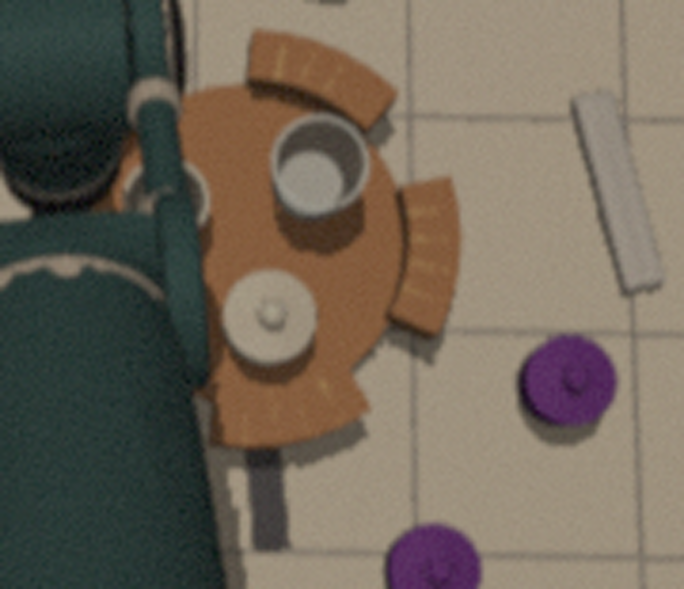

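```bash
python3 ja.py 269 318 .079 272 313 .088 397 92 .056 453 178 .056 437 334 .056 370 408 .056 250 32 .056
```

```text
0.05972163125800505 -169.4095873617661
0.057980660147541135 -167.9045974158695
0.13854736407187615 -45.07402701771561
0.1401248122856837 -73.53902408980521
0.13800317705326107 -117.77135279210422
0.13744443701198647 -145.37956105213428
0.13792305853937886 0.04967624992255009
```

>>> arm_command --pt "0.0025 0 0 0.02" --pt "0.0025 0 0 0.02" --pt "0.0025 0 0 0.02" --pt "0.0025 0 0 0.02" --pt "0.00125 0 0 0.01" --pt "0.00125 0 0 0.01" --pt "0.00125 0 0 0.01" --pt "0 0 0 0" --pt "0 0 0 0" --pt "0 0 0 0"

```text
time: 13.68
tool_pos: [0.593, 0.0829, 0.0373]
tcp_rot: [-1.555, 0.256, -0.257]
wrist_force: [-0.3, -0.5, 0.4]
width: -0.001
```

```bash
python3 st.py wrist w5.png; python3 st.py top t5.png
```

```text
t 13.675 p [0.593  0.0829 0.0373] yaw -18.733667636765414 F [-0.31947239 -0.54156846  0.37375335] -0.0013506113842599208 [ 0.1   0.31  1.93 -0.    0.9   0.42]
t 13.725 p [0.593  0.0829 0.0373] yaw -18.73240244944017 F [-0.47859534 -0.14103455 -0.20928343] -0.0012974716479894018 [ 0.1   0.31  1.93 -0.    0.9   0.42]
```

View pics/t5.png

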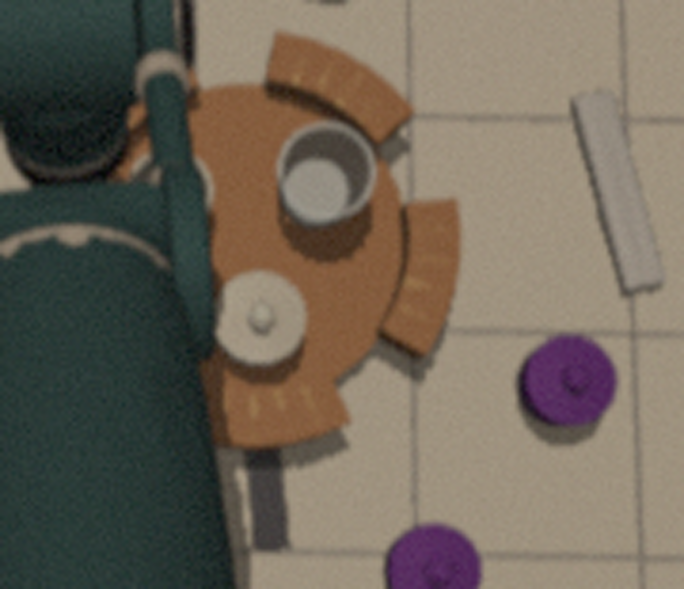

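>>> arm_command --pt "-0.004 0 0 0" --pt "-0.006 0 0 0" --pt "0 0 0 0" --pt "0 -0.02 0 0" --pt "0 -0.03 0 0" --pt "0 -0.04 0 0" --pt "0 -0.04 0 0" --pt "0 -0.04 0 0" --pt "0 -0.02 0.02 0" --pt "0 0 0.04 0" --pt "0 0 0.04 0" --pt "0 0 0.04 0" --pt "0 0 0.04 0" --pt "0 0 0.04 0" --pt "0 0 0.04 0" --pt "0 0 0.04 0" --pt "0 0 0.03 0" --pt "0 0 0.0 0"

```text
time: 16.02
tool_pos: [0.6896, 0.401, 0.2283]
tcp_rot: [-1.555, 0.254, -0.256]
wrist_force: [0.2, 0.3, -0.9]
width: -0.0
```

```bash
python3 st.py scene s6.png; python3 st.py top t6.png;python3 -c "
import cv2
cv2.imwrite('pics/s6c.png',cv2.resize(cv2.imread('pics/s6.png')[100:240,150:330],None,fx=4,fy=4,interpolation=2))"
```

```text
t 16.025 p [0.6896 0.401  0.2283] yaw -18.607048267249105 F [ 0.22723141  0.33319412 -0.86943375] -0.0003314678195014336 [0.5  0.5  1.29 0.   1.35 0.82]
t 16.075 p [0.6895 0.3995 0.2283] yaw -18.657239581102036 F [-0.05027575 -0.47664751  0.44466028] 0.004288675418154194 [ 0.49  0.5   1.3  -0.    1.35  0.82]
```

View pics/t6.png

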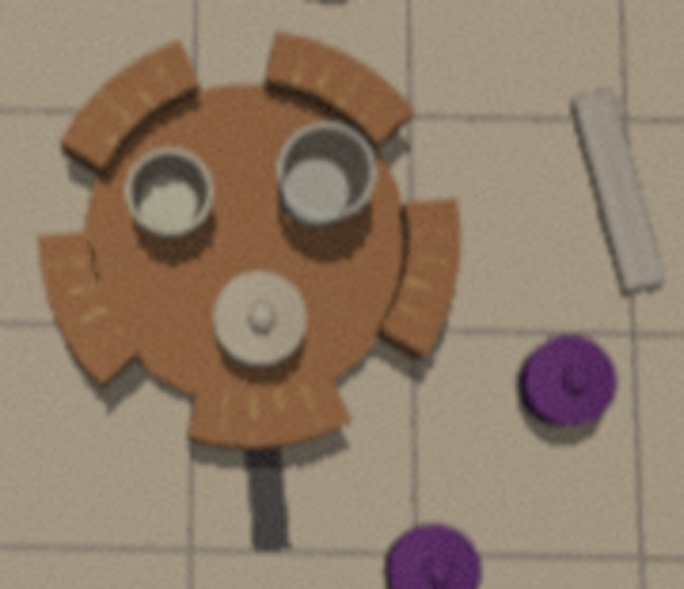

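View pics/s6c.png

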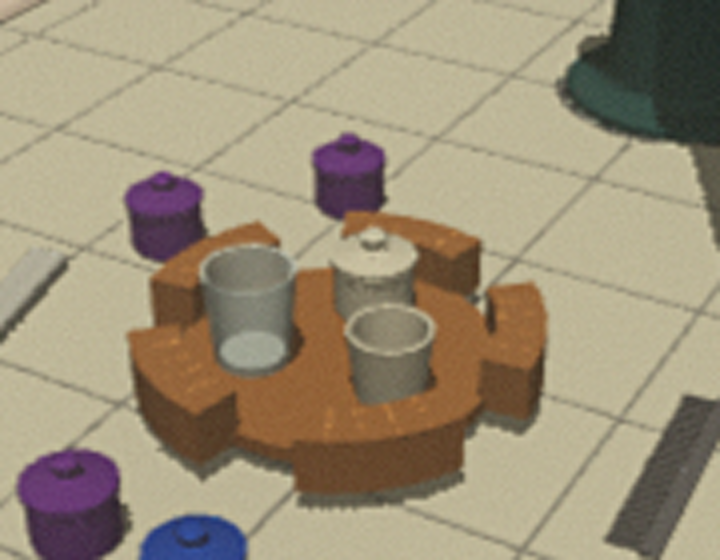

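Run:
```python
from h import *
from scipy.optimize import least_squares
c=read_camera('top')
F=lambda p:(p[0]/3.8+230-.37,p[1]/3.8+130-.37)
P=[(183,41),(63,147),(275,33),(412,108),(458,199),(422,357),(351,421),(190,438),(103,386),(39,237)]
W=np.array([atz(c,*F(p),.056)[:2] for p in P])
r=least_squares(lambda q:np.hypot(*(W-q[:2]).T)-q[2],[.6,0,.139]);C=r.x[:2]
print(r.x)
A=np.degrees(np.unwrap(np.arctan2(*(W-C).T[::-1])));print(A, A.mean())
C0=[.5543,-.036]
# lid segmentation: bright low-saturation near jar
a=c['color'].astype(float); sub=a[195:232,280:316]; m=((sub.max(2)-sub.min(2))<45)&(sub.mean(2)>100)
n,l,st,ce=cv2.connectedComponentsWithStats(m.astype(np.uint8)); print(st,ce)
i=1+np.argmax(st[1:,4]);u,v=ce[i]+[280,195];print(u,v, 'crop',(u-229.63)*3.8,(v-129.63)*3.8)
for n,p,z in(('lidseg',((u-229.63)*3.8,(v-129.63)*3.8),.078),('knob',(261.5,315),.089),('lid',(260,317.5),.079),('cup',(326,175),.096),('pot',(169,193),.076),('t',(271,549),.005),('t2',(263,460),.005)):
  for cc in (C,C0):
    w=atz(c,*F(p),z)[:2]-cc; print(n,np.hypot(*w),np.degrees(np.arctan2(w[1],w[0])))
g=cv2.resize(m.astype(np.uint8)*255,None,fx=8,fy=8,interpolation=0);cv2.imwrite('pics/m.png',g)
```

```text
[ 0.5540675  -0.03633877  0.13846554]
[  19.09854024   65.42911511   -6.76544727  -50.97288903  -79.3354787
 -125.33429892 -151.68976692 -195.94020959 -223.08705481 -268.30070898] -101.6898198869929
[[  0   0  36  37 864]
 [  6   6  24  25 468]] [[17.34722222 17.85532407]
 [17.78205128 18.26709402]]
297.78205128205127 213.26709401709402 crop 258.97779487179486 317.8209572649573
lidseg 0.058485038464457094 -175.77388322739554
lidseg 0.05874274458018834 -175.46106680043843
knob 0.05820739785315821 -174.99405068483796
knob 0.05846943004305547 -174.683226505297
lid 0.05844849337779956 -175.20321737817417
lid 0.058709367513927635 -174.8927350703573
cup 0.055626491573697145 -55.01805352027017
cup 0.05577208796481225 -55.41328289231802
pot 0.058670015032434394 67.26047121591542
pot 0.05826776717676736 67.34255624305129
t 0.20404763907365986 -174.9160293289763
t 0.20430948824944226 -174.82717767020756
t2 0.14511834949293004 -174.99047914714558
t2 0.14537988707725952 -174.865477639427
```

View pics/m.png

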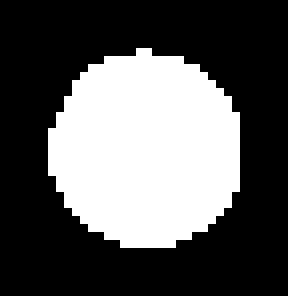

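```bash
python3 - <<'E'
from h import *
c=read_camera('scene');C=np.array([.5543,-.036])
F=lambda p:(150+p[0]/4-.37,100+p[1]/4-.37)
# rim corner fit for local bias, outer upper corners, clearly visible
P=[(130,334),(196,412),(295,444),(465,428),(545,350),(533,285)]
W=np.array([atz(c,*F(p),.056)[:2] for p in P]);print(W)
from scipy.optimize import least_squares
r=least_squares(lambda q:np.hypot(*(W-q).T)-.139,[.55,0]);print(r.x,r.fun)
for n,p,z in (('knob',(374,231),.089),('knob base',(374,243),.081),('lid',(374,252),.078),('pot',(389,329),.076),('cup',(248,272),.096)):
  for cc in (C,r.x):
    w=atz(c,*F(p),z)[:2]-cc;print(n,np.hypot(*w),np.degrees(np.arctan2(w[1],w[0])))
E
python3 st.py scene s7.png
```

```text
[[ 0.64525871 -0.13824943]
 [ 0.69412196 -0.05159061]
 [ 0.69165363  0.01781891]
 [ 0.62875008  0.09851613]
 [ 0.52999703  0.10546179]
 [ 0.46255744  0.0650289 ]]
[ 0.56128714 -0.02783813] [-0.00028489 -0.00405827 -0.00086967  0.00423633 -0.00207689 -0.00345725]
knob 0.05292113405786005 -178.13218705629833
knob 0.06069086334353208 -170.62451810080233
knob base 0.050733032889359805 -179.36320718992891
knob base 0.05837289054432439 -171.40307133887717
lid 0.04483657058503849 176.34446595039407
lid 0.052003591961552256 -174.14694970122557
pot 0.06397616102361171 62.44069160777322
pot 0.05356229185080889 65.02821773741108
cup 0.05842930580755621 -43.36821327304923
cup 0.059923325718563986 -53.68459354153672
t 16.225 p [0.6894 0.3976 0.2281] yaw -18.774534171009723 F [ 0.61545626 -0.45722023 -0.32740707] 0.0016510134662632476 [ 0.49  0.5   1.3  -0.    1.35  0.82]
```

>>> arm_command --pt "0 -0.012 -0.05 0" --pt "0 -0.012 -0.05 0" --pt "0 -0.012 -0.05 0" --pt "0 -0.012 -0.05 0" --pt "0 -0.012 -0.04 0" --pt "0 -0.01 -0.02 0" --pt "0 0 0 0" --pt "0 0 0 0"

```text
time: 17.27
tool_pos: [0.606, 0.1532, 0.297]
tcp_rot: [-1.555, 0.257, -0.256]
wrist_force: [-0.5, -0.7, -0.2]
width: -0.002
```

Run:
```python
from h import *
import pickle
s=sensors.read_state();c=snap('wrist','w8.png');pickle.dump((s,c),open('w8.pkl','wb'));print(s['tool_pos'])
cv2.imwrite('pics/w8b.png',cv2.resize(c['color'][:,:,::-1],(800,600),interpolation=2))
```

```text
[0.60601438 0.15321473 0.29699913]
```

View pics/w8b.png

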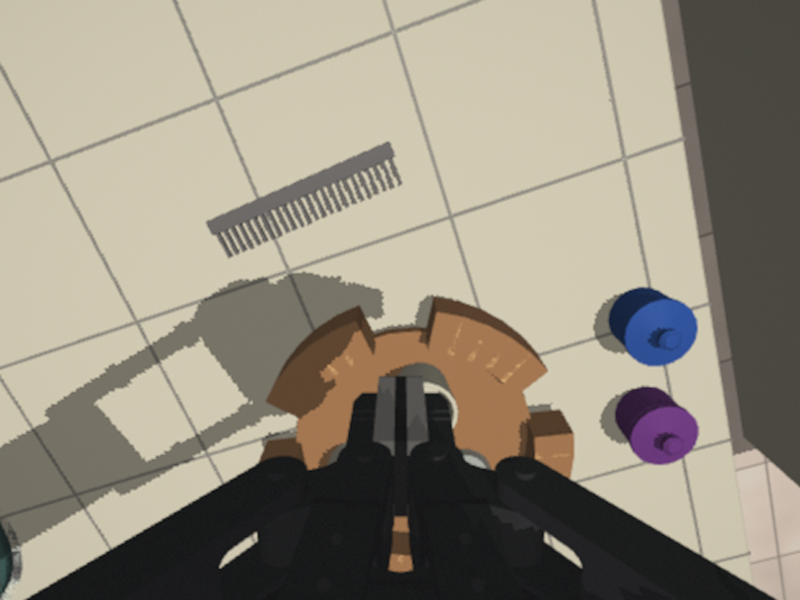

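>>> arm_command --pt "0 0 -0.04 0" --pt "0 0 -0.05 0" --pt "0 0 -0.05 0" --pt "0 0 -0.05 0" --pt "0 0 -0.05 0" --pt "0 0 -0.05 0" --pt "0 0 -0.04 0" --pt "0 0 -0.02 0" --pt "0 0 0 0" --pt "0 0 0 0"

```text
time: 18.58
tool_pos: [0.494, -0.178, 0.2967]
tcp_rot: [-1.555, 0.256, -0.255]
wrist_force: [0.5, 0.3, 0.3]
width: -0.003
```

Run:
```python
from h import *
import pickle
s=sensors.read_state();c=snap('wrist','w9.png');pickle.dump((s,c),open('w9.pkl','wb'));print(s['tool_pos'])
cv2.imwrite('pics/w9b.png',cv2.resize(c['color'][:,:,::-1],(800,600),interpolation=2))
```

```text
[ 0.4940351  -0.17795507  0.296704  ]
```

View pics/w9b.png

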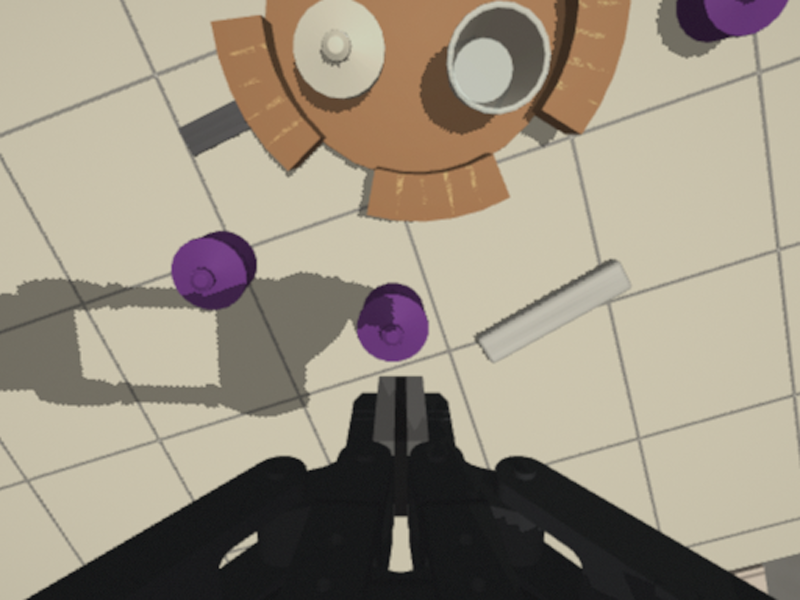

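>>> arm_command --pt "0 0 0.025 0" --pt "0 0 0.035 0" --pt "0 0 0.02 0" --pt "0 0 0 0" --pt "0 0 0 0"

```text
time: 19.25
tool_pos: [0.5192, -0.1029, 0.2972]
tcp_rot: [-1.556, 0.256, -0.255]
wrist_force: [0.5, -0.9, -0.4]
width: 0.001
```

Run:
```python
from h import *
import pickle
s=sensors.read_state();c=snap('wrist','w10.png');pickle.dump((s,c),open('w10.pkl','wb'));print(s['tool_pos'],s['time'])
cv2.imwrite('pics/w10b.png',cv2.resize(c['color'][:,:,::-1],(800,600),interpolation=2))
```

```text
[ 0.51921908 -0.10294027  0.29717907] 19.25
```

View pics/w10b.png

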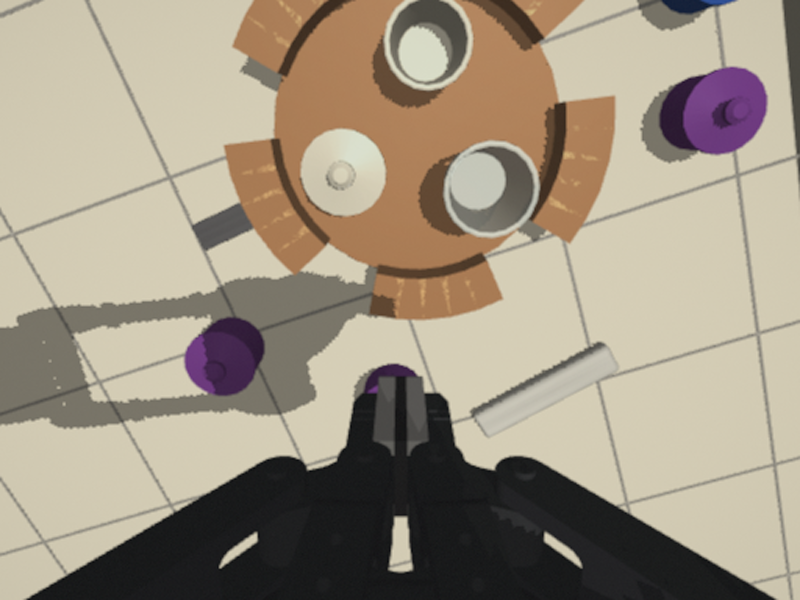

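Run:
```python
from h import *
import pickle
from scipy.optimize import least_squares
s,c=pickle.load(open('w10.pkl','rb'));c=wcam(c,s)
F=lambda p:(p[0]/1.5625-.18,p[1]/1.5625-.18)
P=[(233,45),(224,144),(299,275),(370,316),(503,298),(570,243),(616,97)]
W=np.array([atz(c,*F(p),.056)[:2] for p in P])
r=least_squares(lambda q:np.hypot(*(W-q).T)-.139,[.55,0]);C=r.x;print(C,np.round(r.fun,4))
print(np.degrees(np.arctan2(*(W-C).T[::-1])))
def a(n,p,z):
    w=atz(c,*F(p),z)[:2];d=w-C;print(n,w,np.hypot(*d),np.degrees(np.arctan2(d[1],d[0])));return w
a('lid',(343,172),.079);a('knob',(341,174.5),.089);a('pot',(428,43),.076);a('cup',(492,188),.096)
t=a('tend',(199.5,238.5),.005);t2=a('trim',(247,216),.005);d=t-t2;print(np.degrees(np.arctan2(d[1],d[0])))
```

```text
[ 0.55591902 -0.03541014] [ 0.0003  0.0003 -0.0017  0.002  -0.0005 -0.0001  0.0003]
[ 136.28709196  163.39890519 -150.59386898 -124.04228111  -79.52847043
  -52.3722546    -7.87000113]
lid [ 0.4989989  -0.04025851] 0.05712624101085751 -175.13138845906263
knob [ 0.49843753 -0.04097888] 0.057750612538678955 -174.46651497022012
pot [0.5785416  0.01733877] 0.05739537176974588 66.78682087084306
cup [ 0.59031636 -0.0806156 ] 0.05680414435189322 -52.732095026892395
tend [ 0.35338138 -0.05544876] 0.20352652227629195 -174.34967367809458
trim [ 0.39986607 -0.05083016] 0.15681295280468568 -174.35676676396855
-174.32586287413565
```

>>> arm_command --pt "0 0 -0.04 0" --pt "0 0 -0.05 0" --pt "0 0 -0.05 0" --pt "0 0 -0.05 0" --pt "0 0 -0.05 0" --pt "0 0 -0.04 0" --pt "0 0 0 0" --pt "0 0 0 0" --pt "0 0 0 0"

```text
time: 20.42
tool_pos: [0.4295, -0.3676, 0.2973]
tcp_rot: [-1.555, 0.256, -0.256]
wrist_force: [-0.4, -0.4, -0.1]
width: 0.001
```

```bash
python3 st.py top t11.png; python3 -c "
import cv2,numpy as np
a=cv2.imread('pics/t6.png').astype(int);b=cv2.imread('pics/t11.png').astype(int)
print(np.abs(a-b)[20:450,30:470].mean(), np.abs(a-b)[280:370,200:320].mean())"
```

```text
t 20.425 p [ 0.4295 -0.3676  0.2973] yaw -18.68240977794636 F [-0.40322467 -0.36040105 -0.08287028] 0.0007502240851195796 [-0.75  0.02  1.76  0.    1.36 -0.43]
18.294330514446795 19.775308641975307
```

View pics/t11.png

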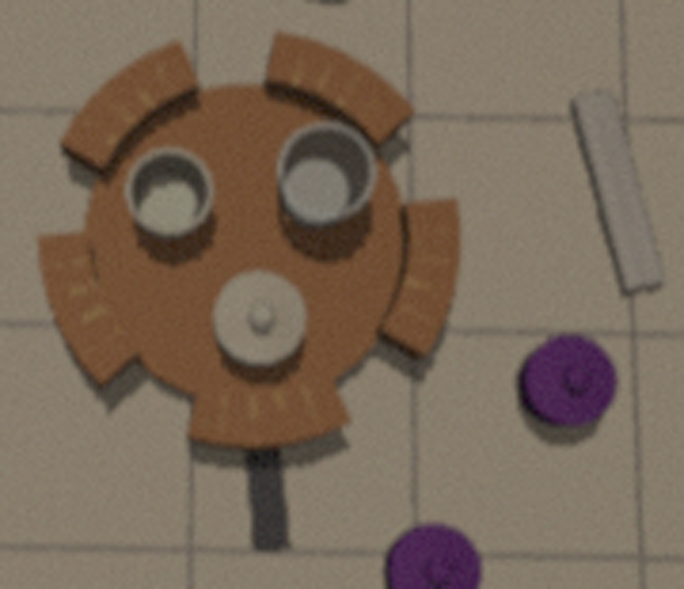

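The jar and tongue line up, nothing has shifted since the hand withdrew, and the hand is clear.

```bash
python3 -c "
from workcell import job
print(job.finish_job())"
```

```text
the job is handed in; nothing more can be done
None
```

The pill jar now stands at the front, in line with the steel tongue, and I handed the job in at about 20.5 s. I put the shut fingertips in the front-left notch and pushed its end round, turning the carousel about 73° clockwise. Then I backed off, lifted the hand and moved it away.

**Alignment:**

| View | Jar angle | Tongue angle |
|---|---|---|
| Top camera | about −174.7° to −175.8° | −174.9° |
| Wrist camera | −174.5° to −175.1° | −174.35° |

- **Disagreements:** The cup and pot positions, taken as 120° apart, put the jar nearer −173° to −174°. The oblique scene camera scattered by several degrees (its rim fit was poor), so I did not rely on it.
- **Other items:** The jar, cup and pot are upright on the carousel. The last top view shows the carousel and nail file case unchanged since the hand withdrew. I did not re-measure the comb, but the hand never came near it and the later views show it lying beside the carousel.
- **Forces:** The wrist force readings I took stayed under about 2 N.

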